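# Locate and lock a batten in the drilling fixture

### The job

An oak batten lies loose in the drilling fixture; seat it under the drill bush and lock it by pressing the three black-gripped toggle levers down flat with closed fingers: first the side clamp at the far side, which brings the batten against the fence, then the end clamp on the right, which brings it against the end stop, and last the hold-down on the left. Each clamp must find the batten still free to slide its way, so keep to that order and let the levers do it: do not push the batten itself, lift nothing, and leave the hand drill, the steel dish and the wooden cube where they are.

Things in the scene. Friction and masses are not known exactly. Their poses are not given: they have to be found in the camera images.
- fixture: bright steel tooling plate 165 x 255 x 12 mm, fixed to the bench, carrying fence (robot's side of the batten), end stop (left end), brass drill bush and three toggle clamps. Origin on its underside, at bench height; x points away from the robot (turned up to 0.35 rad), y left, z up. Plate: x -60 to 105, y -130 to 126 mm. Bush: top at z 56, x -20, y -12 mm
- batten: the work: brown oak batten 70 x 30 x 12 mm, about 40 g, loose on a rest block, lengthwise along the fixture's y. Origin: centre of its underside; its x runs along it. Starts 2.5 to 6.5 mm short of fence and end stop; seated, its origin is at x -20, y 0, z 29 mm in the fixture's frame
- side_lever (a joint): lever of the side push clamp, far side of the fixture, pointing away from the robot, pivot at x 71, y 0, z 35 mm in the fixture's frame; down, it drives a rubber-tipped plunger against the batten's long side (3 N). Value in rad: 0 to 0.1 at the start (raised 52 degrees less this), 0.91 flat on its stop; over centre at 0.80, locked from 0.85. Stays where left
- end_lever (a joint): lever of the end push clamp, right of the fixture, pointing right, pivot at x -20, y -111, z 35 mm in the fixture's frame; down, it drives a rubber-tipped plunger against the batten's end (12 N). Value in rad: 0 to 0.1 at the start (raised 52 degrees less this), 0.91 flat on its stop; over centre at 0.80, locked from 0.85. Stays where left
- hold_lever (a joint): lever of the hold-down, left of the fixture, pointing left, pivot at x -20, y 92, z 39 mm in the fixture's frame; down, it swings an arm with a rubber pad onto the batten's top (6 N). Value in rad: 0 to 0.1 at the start (raised 52 degrees less this), 0.91 flat on its stop; over centre at 0.80, locked from 0.85. Stays where left
- side_grip (a point): point on the axis of the side lever's grip, 85 mm from its pivot, moving with it. The lever is 95 mm long; its outer 55 mm is a black grip 17 mm thick. Pressing it straight down with a fingertip about 45 mm outward (horizontally) of the pivot takes 2 to 7 N; flat on its stop the force jumps up
- end_grip (a point): point on the axis of the end lever's grip, 85 mm from its pivot, moving with it. The lever is 95 mm long; its outer 55 mm is a black grip 17 mm thick. Pressed as the side lever
- hold_grip (a point): point on the axis of the hold-down lever's grip, 85 mm from its pivot, moving with it. The lever is 95 mm long; its outer 55 mm is a black grip 17 mm thick. Pressed as the side lever
- hold_pad: rubber pad 15 mm in diameter under the end of the hold-down arm; the body's origin is at the arm's pivot
- pin_drill: hand drill: drill bit in a turned wooden grip, 100 mm long, lying loose on the bench on the robot's side of the fixture; leave it alone. Origin at the centre of its underside
- pin_dish: steel dish 74 mm across, 18 mm high, loose on the bench to the left of the fixture; leave it alone. Origin at the centre of its underside
- wood_cube: oak cube offcut 24 x 24 x 22 mm, loose on the bench to the right of the fixture; leave it alone. Origin at the centre of its underside
Things that resemble listed ones, but are neither listed nor needed, are in the scene too. What is meant by the batten is not red or turquoise, and is the smaller of those in its own colour.

How it is judged (in metres and radians):
On the way, in this order (a step that is already met when the one before it is completed fails the run):
1. the side lever is down and locked and the batten lies against the fence buttons, the other two levers still up (value of joint side_lever above 0.85 rad and x of batten in the frame of fixture between -0.0215 and -0.0185 m and value of joint each of end_lever, hold_lever below 0.45 rad), for 0.2 s.
2. the end lever is down and locked and the batten is against the end stop too, the hold-down still up (value of joint each of side_lever, end_lever above 0.85 rad and x of batten in the frame of fixture between -0.0215 and -0.0185 m and y of batten in the frame of fixture between -0.0015 and 0.0015 m and value of joint hold_lever below 0.45 rad), for 0.2 s.
3. the hold-down lever is down and locked and its pad presses on the batten (value of joint hold_lever above 0.85 rad and contact force between hold_pad and batten above 3 N), for 0.2 s.
At the end, for the whole second after the job is handed in: All three levers are down and locked (over 0.85 rad), the batten within 1.5 mm of its seat against fence and end stop and square to within 0.04 rad, the hold-down pad presses on it with over 3 N, and it is at rest (all of step 3 and value of joint each of side_lever, end_lever above 0.85 rad and x of batten in the frame of fixture between -0.0215 and -0.0185 m and y of batten in the frame of fixture between -0.0015 and 0.0015 m and angle between the x axis of batten and the y axis of fixture, either way round below 0.04 rad and linear speed of batten below 0.01 m/s); the robot touches nothing.
It fails at once if the batten is lifted off its rest (z of batten in the frame of fixture above 0.034 m).
It fails at once if the fingers push the batten itself (contact force between the fingers and batten above 2 N).
It fails at once if the hand drill is moved or lifted (distance of pin_drill from where it was at the start of the episode above 0.02 m).
It fails at once if the steel dish is moved or lifted (distance of pin_dish from where it was at the start of the episode above 0.02 m).
It fails at once if the wooden cube is moved or lifted (distance of wood_cube from where it was at the start of the episode above 0.02 m).
It also fails if it takes over 54 s, if anything falls off the work surface, if the arm or the gripper's body presses on something with over 40 N, if the wrist force passes 120 N, or if a joint passes its speed limit or range.

### The arm

A 6-joint arm with a two-finger parallel gripper is mounted at the origin on a cart in front of the work surface, level with it; the furniture and walls round the work are solid. World frame = base frame: x ahead of the robot, y to its left, z up, the work surface at z = 0. Lengths are in mm, angles in rad, forces in N, time in s.
With the tool pointing down it reaches from about 300 to 775 mm from the base axis. Payload 14.6 kg.
Tool frame: the origin (TCP) lies midway between the tips of the shut fingers; the grasp point (between the pads) lies 19 mm behind it; z points along the fingers, y is the direction in which the jaws open and shut (so a half turn about z gives the same grasp; the last joint's range is limited). The gripper opens to 85 mm and grips with 20 to 120 N. Pads are 22 mm wide; open, the fingers measure 114 mm over their backs; the gripper's body (76 mm by 85 mm) begins 54 mm behind the grasp point. The pads swing forward as they close: fully open they stand 13 mm farther back than shut.
Start: joints at [-1.213, 0.3, 1.521, -0, 1.321, -0.067], TCP at [226.668, -501.11, 231.281] pointing down, gripper open.
Joint ranges: [-3.03, 3.03], [-0.79, 2.21], [0.23, 2.52], [-1.04, 4.18], [0, 3.07], [-2.55, 2.55]. Speed limits (rad/s): [2.22, 2.22, 2.57, 3.14, 3.14, 3.14].

### API

Orientations are given as a unit quaternion [x, y, z, w].
In Python, from cell import bot gives the robot as it stands.
- The arm moves only by the tool servo_tool, never from a script. Its argument "targets" is a list of rows, each a list of 3 entries, a list of its own where there are three numbers: the finger opening in m, from 0 to 0.0854, then the shift along the tool's x, y, z in m, then the turn about the tool's z in rad. A call has 1 to 12 rows; each row shifts and turns the pose as measured when the row begins, along the tool's axes as they then stand; what a row does not reach is not made up. A row lasts 1/12 s, in which the tool goes at most 41.7 mm and 7.16 degrees, less where a joint would pass 70% of its speed; a pose out of reach is approached as far as the arm can. A call is refused whole if a number of a shift passes 0.0417 or a number of a turn 0.125, either way. A call with a gripper value outside its range is refused whole. The fingers move at their own pace and stop on an object; "squeeze" is the grip in N (left out, the last holds). Time passes only in rows, so rows that do not move let the fingers close. It gives the time, the measured TCP pose, the force and the opening at its end, in the units of the state.
- bot.state(): the state, without advancing time (a new reading comes with each control period).
- bot.snapshot(name): name is "scene" or "side" or "wrist"; returns the picture (420x560x3 uint8, red, green, blue); there is no depth.
- bot.camera_info(name): a dict with "fx", "fy", "cx", "cy" (pixels), "R" (3x3) and "t" (3): a world point X has camera coordinates R X + t. Camera axes: x right, y down, z forward; pixel columns grow to the right and rows downward; lengths in mm; the calibration is good to about 2 mm. A picture is of the moment at which its call begins: read the wrist's pose just before it. camera_info takes no time and is no camera call; for the wrist camera it gives the pose at the moment of the call.
- bot.hand_in(): hands the job in, once; it reports no verdict.
The state is a dict: "t": time; "joints": joint angles; "qd": joint speeds; "joint_torque": joint torques, N m; "eef_pos": TCP position; "eef_rot": TCP orientation; "ft_force": force on the tool from outside, world axes, zero at the start; "moment": the same for the moment, N m; "finger_gap": finger opening in mm.
Only numpy, scipy, OpenCV 4.12 (cv2) and the standard library are available. Lean on these libraries where they do the work, as an engineer would, in place of code of your own. Each camera call takes 0.05 s, during which the arm holds its last target.

## Working session

There is one attempt and no reset: what is moved stays moved. The work goes in short steps, Python scripts to look and compute and a tool call to move; the robot and the scene stay as the last step left them, time stands still between calls to the robot, and variables do not carry over. Pictures are saved under pics/ and viewed, and the job is handed in when it is done.

Besides the shell and the picture viewer there is one more tool, called after "Request:" as name(argument=value, ...) on one line, values as JSON. servo_tool: Moves the arm, as the interface text tells. Its arguments: {"type":"object","properties":{"targets":{"type":"array","items":{"type":"array"}},"squeeze":{"type":"number"}},"required":["targets"]}

```bash
mkdir -p pics; ls
python3 - <<'E'
from cell import bot
import cv2
s=bot.state(); print(s)
for n in("scene","side","wrist"):
    print(n,bot.camera_info(n))
    cv2.imwrite(f"pics/{n}0.png",bot.snapshot(n)[:,:,::-1])
E
```

```text
pics
{'t': 0.0, 'joints': array([-1.21257395e+00,  3.00514484e-01,  1.52158338e+00, -3.50890323e-05,
        1.32071918e+00, -6.65666631e-02]), 'qd': array([ 0.00103227,  0.00028207,  0.00251613, -0.00120211, -0.00138941,
       -0.00105968]), 'joint_torque': array([-1.89152444e-03, -5.43509889e+01, -3.61796522e+01, -1.97080099e-04,
        3.93444832e-03,  7.76740080e-06]), 'eef_pos': array([ 226.59316673, -500.89187987,  230.69654905]), 'eef_rot': array([ 9.77527849e-01,  2.10805432e-01, -1.05774505e-04, -6.03225994e-04]), 'ft_force': array([ 0.28601888, -0.05105786, -0.10943887]), 'moment': array([0.00437214, 0.02843807, 0.00051656]), 'finger_gap': 85.399000055361}
scene {'fx': 422.21339269901114, 'fy': 422.21339269901114, 'cx': 286.1916603099054, 'cy': 213.76845658077343, 'R': array([[-0.68096079, -0.73217179,  0.01472655],
       [-0.52668156,  0.47567308, -0.70451519],
       [ 0.50882113, -0.48750342, -0.7095361 ]]), 't': array([356.15002199, 358.59064462, 878.78343361])}
side {'fx': 423.5544295233451, 'fy': 423.5544295233451, 'cx': 280.9780478100653, 'cy': 204.71327464769575, 'R': array([[-0.96369059, -0.2663867 , -0.01840018],
       [-0.10385007,  0.43739188, -0.89325445],
       [ 0.24599919, -0.85891005, -0.44917472]]), 't': array([ 546.61472165,  150.67209785, 1114.2711312 ])}
wrist {'fx': 337.3916731606066, 'fy': 337.3916731606066, 'cx': 278.0848723728781, 'cy': 212.86904571638252, 'R': array([[ 4.10760280e-01, -9.11743252e-01, -4.83943932e-04],
       [-8.61084043e-01, -3.88111555e-01,  3.28486972e-01],
       [-2.99683605e-01, -1.34512684e-01, -9.44508377e-01]]), 't': array([-549.35948493,  -43.01174633,  380.96863868])}
```

View pics/scene0.png

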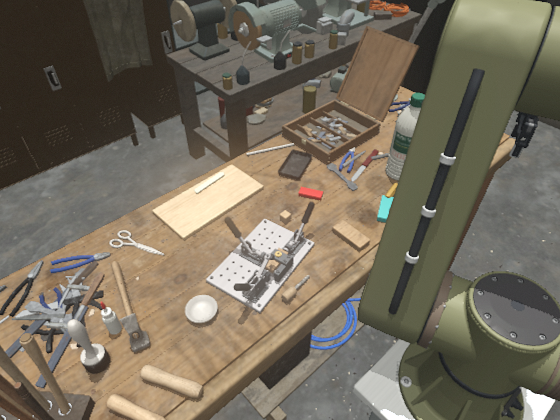

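View pics/side0.png

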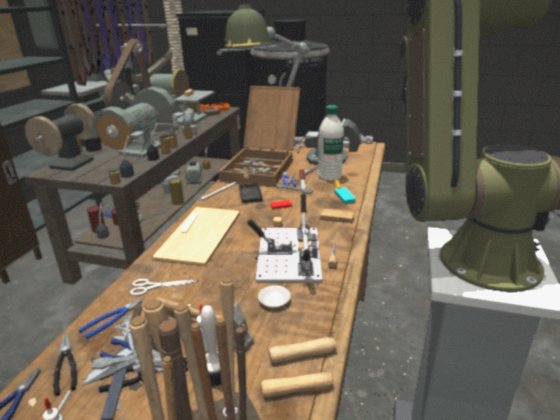

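View pics/wrist0.png

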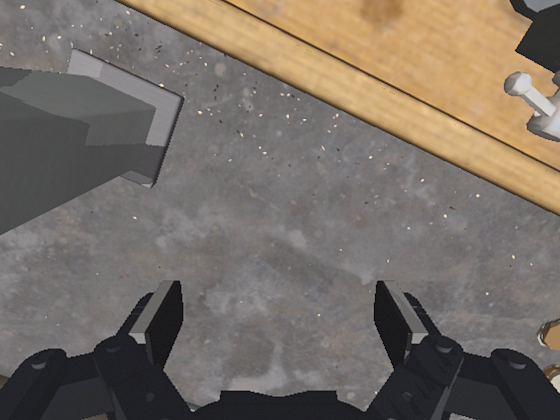

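Run:
```python
import cv2
a=cv2.imread("pics/scene0.png")[190:320,190:330]; cv2.imwrite("pics/sc_c.png",cv2.resize(a,None,fx=5,fy=4.6,interpolation=cv2.INTER_CUBIC) if 0 else cv2.resize(a,None,fx=4.6,fy=4.6,interpolation=cv2.INTER_CUBIC))
a=cv2.imread("pics/side0.png")[175:315,235:365]; cv2.imwrite("pics/si_c.png",cv2.resize(a,None,fx=4.2,fy=4.2,interpolation=cv2.INTER_CUBIC))
```

```text
(no output)
```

View pics/sc_c.png

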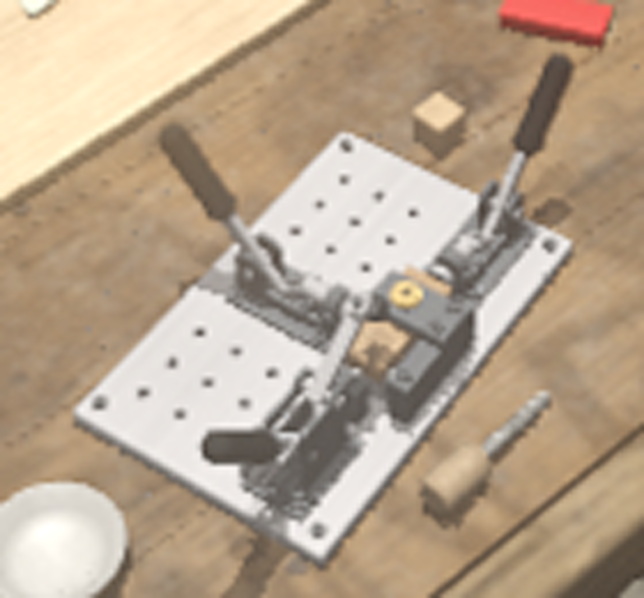

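View pics/si_c.png

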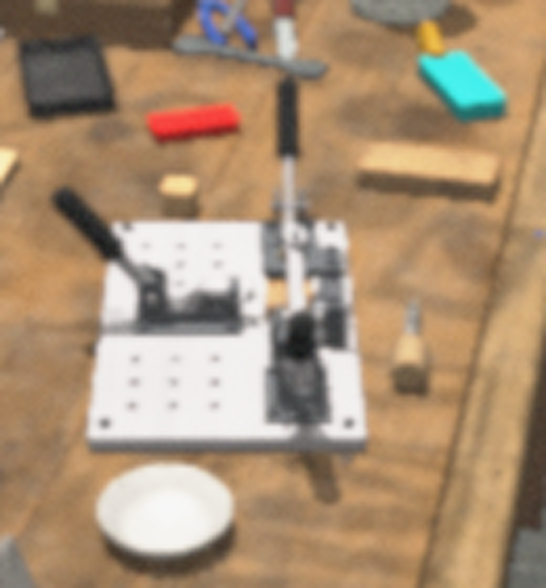

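```bash
cat > h.py <<'E'
import numpy as np, cv2
from cell import bot
from scipy.optimize import least_squares
def proj(n,X,ci=None):
    c=ci or bot.camera_info(n); X=np.atleast_2d(X); p=X@c['R'].T+c['t']
    return np.c_[c['fx']*p[:,0]/p[:,2]+c['cx'],c['fy']*p[:,1]/p[:,2]+c['cy']]
def plane(n,uv,z,ci=None):
    c=ci or bot.camera_info(n); uv=np.atleast_2d(uv)
    d=np.c_[(uv[:,0]-c['cx'])/c['fx'],(uv[:,1]-c['cy'])/c['fy'],np.ones(len(uv))]@c['R']
    o=-c['R'].T@c['t']; return o+d*((z-o[2])/d[:,2])[:,None]
def W(P,pose):
    P=np.atleast_2d(P).astype(float); x,y,a=pose; c,s=np.cos(a),np.sin(a)
    return np.c_[x+c*P[:,0]-s*P[:,1],y+s*P[:,0]+c*P[:,1],P[:,2]]
E
python3 - <<'E'
from h import *
cor=np.array([[105,-130,12],[-60,-130,12],[-60,126,12],[105,126,12]])
sc=np.array([[345,133],[572,243],[320,552],[78,412]])/4.6+[190,190]
si=np.array([[112,222],[347,222],[366,440],[90,438]])/4.2+[235,175]
for n,uv in(("scene",sc),("side",si)):
    print(n,plane(n,uv,12).round(1).tolist())
    r=least_squares(lambda p:(proj(n,W(cor,p))-uv).ravel(),[450,0,0]);print(r.x,r.fun.round(1))
r=least_squares(lambda p:np.r_[(proj("scene",W(cor,p))-sc).ravel(),(proj("side",W(cor,p))-si).ravel()],[450,0,0]);print(r.x,r.fun.round(1))
pose=r.x
for nm,P in(("bush",[-20,-12,56]),("sidepiv",[71,0,35]),("endpiv",[-20,-111,35]),("holdpiv",[-20,92,39])):
    print(nm,W(P,pose).round(1),proj("scene",W(P,pose)).round(1),((proj("scene",W(P,pose))-190)*4.6).round(),((proj("side",W(P,pose))-[235,175])*4.2).round())
E
```

```text
scene [[625.4, -13.0, 12.0], [468.9, -52.8, 12.0], [410.0, 190.3, 12.0], [563.6, 230.3, 12.0]]
[4.95408171e+02 8.43465201e+01 2.46547812e-01] [-0.  -1.2  0.9 -0.7  0.5  1.4 -1.3 -0.3]
side [[630.3, -11.2, 12.0], [467.2, -50.7, 12.0], [407.5, 197.8, 12.0], [564.9, 235.1, 12.0]]
[4.95148150e+02 8.89385090e+01 2.46183485e-01] [ 0.6  0.  -0.4 -0.2  0.6 -0.2 -0.7  0.3]
[4.95451227e+02 8.55615382e+01 2.46304732e-01] [-0.3 -1.   0.6 -0.5  0.   1.7 -1.7 -0.   0.8 -0.5 -0.3 -0.8  0.7 -1.1
 -0.4 -0.5]
bush [[479.  69.  56.]] [[278.2 253.9]] [[406. 294.]] [[295. 251.]]
sidepiv [[564.3 102.9  35. ]] [[246.4 246.9]] [[259. 262.]] [[154. 289.]]
endpiv [[503.1 -27.   35. ]] [[298.9 234.9]] [[501. 206.]] [[291. 204.]]
holdpiv [[453.6 169.9  39. ]] [[253.8 286.9]] [[294. 446.]] [[299. 364.]]
```

Run:
```python
from h import *
print(plane("side",[[331,178],[331,107]],0),plane("scene",[[403,178]],0))
p=(495.3,86.3,.2463)
for n,P in dict(side=[71+46,0,60],end=[-20,-111-46,60],hold=[-20,92+46,60]).items(): print(n,W(P,p).round(1))
```

```text
[[  494.8957034   -462.47912113     0.        ]
 [  679.0134208  -1570.58850495     0.        ]] [[ 476.55772923 -466.38725436    0.        ]]
side [[608.8 114.8  60. ]]
end [[514.2 -70.8  60. ]]
hold [[442.3 215.3  60. ]]
```

Request:
servo_tool(targets=[[0,[0,0,0],0.09],[0,[0,0,0],0.09],[0,[0.02,-0.01,0],0],[0,[0.034,-0.021,0],0],[0,[0.034,-0.021,0],0],[0,[0.034,-0.021,0],0],[0,[0.034,-0.021,0],0],[0,[0.034,-0.021,0],0],[0,[0.034,-0.021,0],0],[0,[0.034,-0.021,0],0]], squeeze=30)

```text
t: 0.98
eef_pos: [443.8, -283.2, 228.4]
eef_rot: [0.994, 0.112, -0.001, -0.002]
ft_force: [0.8, -1.0, -0.2]
finger_gap: 0.3
```

Request:
servo_tool(targets=[[0,[0.008,-0.034,0],0],[0,[0.008,-0.034,0],0],[0,[0.008,-0.034,0],0],[0,[0.008,-0.034,0],0],[0,[0.008,-0.034,0],0],[0,[0.008,-0.034,0],0],[0,[0.008,-0.034,0],0],[0,[0.008,-0.034,0],0],[0,[0.004,-0.02,0],0],[0,[0,0,0],0]])

```text
t: 1.82
eef_pos: [445.1, 36.3, 227.5]
eef_rot: [0.993, 0.115, -0.003, -0.004]
ft_force: [0.5, -0.2, 0.1]
finger_gap: 0.0
```

Run:
```python
from h import *
import pickle
c=bot.camera_info("wrist"); print(bot.state()['eef_pos'])
im=bot.snapshot("wrist"); pickle.dump(c,open("w1.pkl","wb")); cv2.imwrite("pics/w1.png",im[:,:,::-1])
```

```text
[445.06817947  36.30926602 227.51468435]
```

View pics/w1.png

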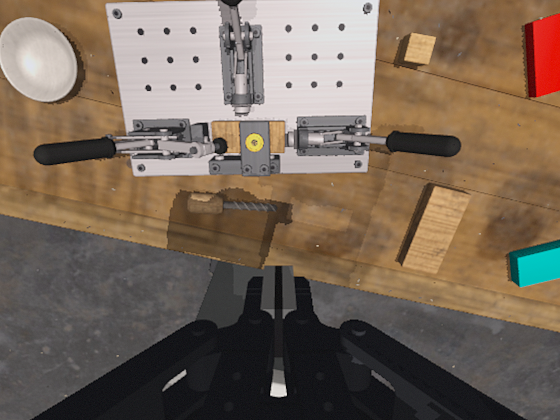

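Run:
```python
from h import *
import pickle
c=pickle.load(open("w1.pkl","rb"))
print(plane("wrist",[[255,143]],56,c), plane("wrist",[[134,175],[368,172],[107,3]],12,c).round(1))
P=np.array([[-20,-12,56],[-60,126,12],[-60,-130,12],[105,126,12]]);uv=np.array([[255,143],[134,175],[368,172],[107,3]])
r=least_squares(lambda p:(proj("wrist",W(P,p),c)-uv).ravel(),[495,86,.246]);print(r.x,r.fun.round(1))
p=r.x
for n,P in dict(side=[71+46,0,60],end=[-20,-111-46,60],hold=[-20,92+46,60]).items(): print(n,W(P,p).round(1))
for n,P,a in(("end",[-20,-111,35],(0,-1)),("hold",[-20,92,39],(0,1)),("side",[71,0,35],(1,0))):
  for v in(0,.1):
    q=.9076-v; X=np.array(P)+95*np.array([a[0]*np.cos(q),a[1]*np.cos(q),np.sin(q)]); print(n,v,proj("wrist",W(X,p),c).round(0))
```

```text
[[480.50595456  67.74923127  56.        ]] [[410.4 190.6  12. ]
 [471.5 -55.3  12. ]
 [568.1 229.3  12. ]]
[4.97349787e+02 8.33339368e+01 2.43529186e-01] [ 1.  -0.1 -0.7  1.3  1.5  1.3 -1.7 -1.4]
side [[610.9 111.5  60. ]]
end [[515.8 -73.9  60. ]]
hold [[444.7 212.4  60. ]]
end 0 [[457. 150.]]
end 0.1 [[462. 148.]]
hold 0 [[ 38. 156.]]
hold 0.1 [[ 35. 155.]]
side 0 [[222. -88.]]
side 0.1 [[223. -97.]]
```

Request:
servo_tool(targets=[[0,[0.03,-0.0063,0.0],0],[0,[0.03,-0.0063,0.005],0],[0,[0.03,-0.0063,0.005],0],[0,[0.03,-0.0063,0.01],0],[0,[0.03,-0.0063,0.01],0],[0,[0.028,-0.0063,0.01],0],[0,[0,0,0],0]])

```text
t: 2.45
eef_pos: [617.0, 109.2, 183.7]
eef_rot: [0.994, 0.113, -0.003, -0.003]
ft_force: [-1.8, -0.1, -1.0]
finger_gap: 0.3
```

Request:
servo_tool(targets=[[0,[-0.006,-0.005,0.015],0],[0,[0,0,0.02],0],[0,[0,0,0.02],0],[0,[0,0,0],0]])

```text
t: 2.78
eef_pos: [610.8, 108.2, 124.5]
eef_rot: [0.994, 0.111, -0.004, -0.002]
ft_force: [-0.1, -0.1, -0.8]
finger_gap: -0.1
```

Run:
```python
from h import *
print(bot.state()['eef_pos'],bot.state()['ft_force'])
cv2.imwrite("pics/s2.png",cv2.resize(bot.snapshot("scene")[130:330,170:370,::-1],None,fx=3,fy=3))
cv2.imwrite("pics/d2.png",cv2.resize(bot.snapshot("side")[130:310,200:380,::-1],None,fx=3.2,fy=3.2))
```

```text
[610.77591004 108.23281696 124.46842732] [-0.10815718 -0.08216031 -0.7719938 ]
```

View pics/s2.png

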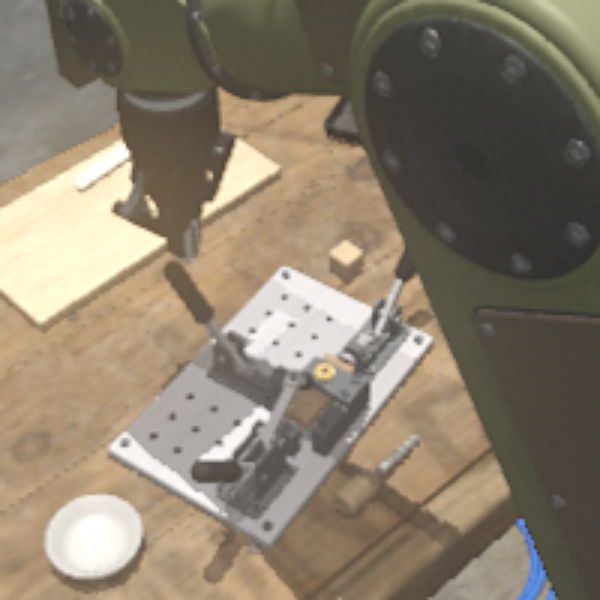

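View pics/d2.png

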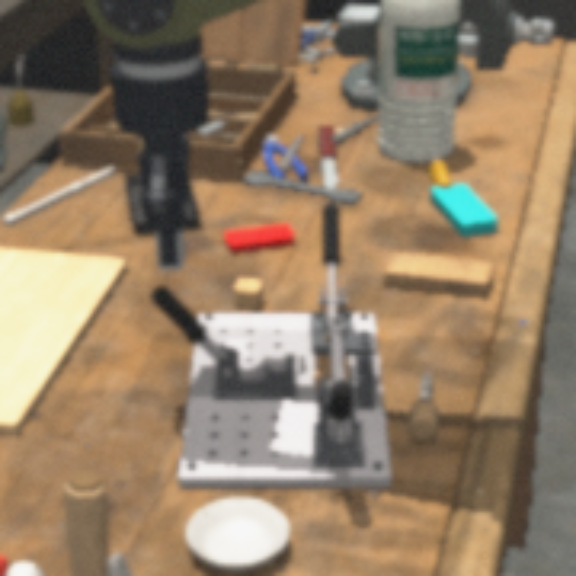

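Request:
servo_tool(targets=[[0,[0,-0.004,0],0],[0,[0,-0.002,0],0],[0,[0,0,0.008],0],[0,[0,0,0.008],0],[0,[0,0,0.008],0],[0,[0,0,0.008],0]])

```text
t: 3.38
eef_pos: [614.1, 114.3, 102.2]
eef_rot: [0.994, 0.111, 0.005, -0.002]
ft_force: [-0.3, -0.0, 0.8]
finger_gap: 0.3
```

Request:
servo_tool(targets=[[0,[-0.003,0,0.006],0],[0,[0,0,0.008],0],[0,[0,0,0.008],0],[0,[0,0,0.008],0]])

```text
t: 3.72
eef_pos: [610.5, 113.7, 68.0]
eef_rot: [0.994, 0.111, 0.004, -0.002]
ft_force: [0.7, 1.0, 0.6]
finger_gap: -0.2
```

Run:
```python
from h import *
print(bot.state()['eef_pos'],bot.state()['ft_force'])
cv2.imwrite("pics/s3.png",cv2.resize(bot.snapshot("scene")[190:320,190:330,::-1],None,fx=4.5,fy=4.5))
cv2.imwrite("pics/d3.png",cv2.resize(bot.snapshot("side")[175:315,220:360,::-1],None,fx=4.2,fy=4.2))
```

```text
[610.48606728 113.73425481  68.04586351] [0.68129658 0.98804204 0.55241974]
```

View pics/s3.png

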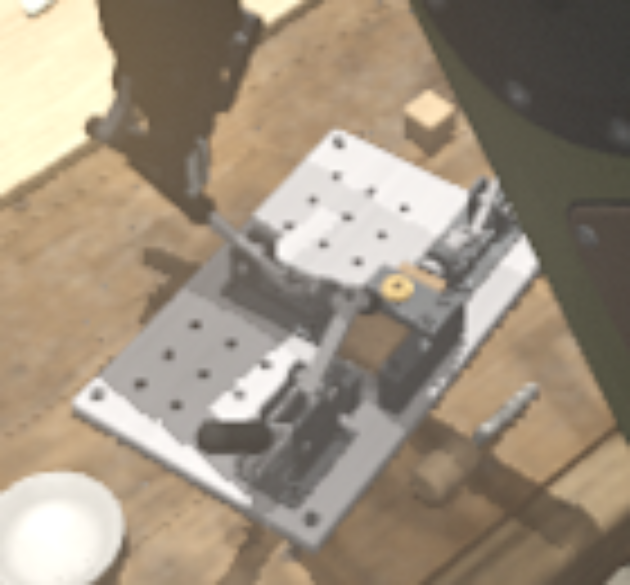

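View pics/d3.png

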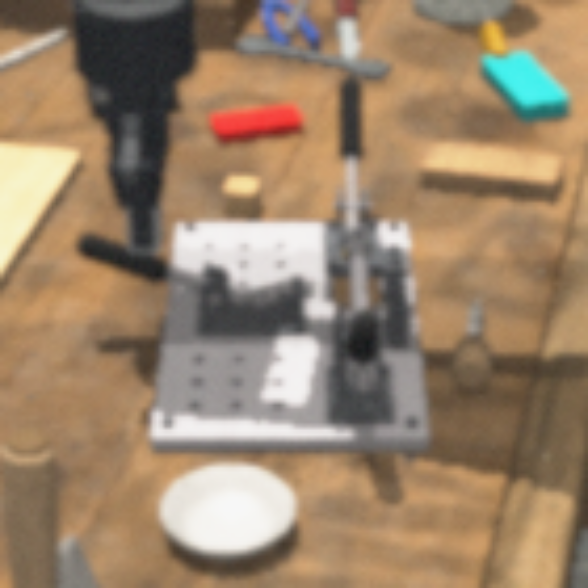

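Request:
servo_tool(targets=[[0,[0,0,0.006],0],[0,[0,0,0.006],0],[0,[0,0,0.006],0],[0,[0,0,0.004],0]])

```text
t: 4.15
eef_pos: [611.0, 113.9, 44.4]
eef_rot: [0.994, 0.111, 0.004, -0.002]
ft_force: [0.0, 1.1, 0.5]
finger_gap: -0.1
```

Request:
servo_tool(targets=[[0,[0,0,0.002],0],[0,[0,0,0.002],0]])

```text
t: 4.32
eef_pos: [611.3, 114.0, 42.7]
eef_rot: [0.994, 0.111, 0.004, -0.002]
ft_force: [-19.9, -3.7, 38.9]
finger_gap: 0.4
```

Request:
servo_tool(targets=[[0,[0,0,0],0],[0,[0,0,-0.01],0],[0,[0,0,-0.03],0],[0,[0,0,-0.03],0],[0,[0,0,-0.035],0],[0,[0,0,0],0]])

```text
t: 4.82
eef_pos: [609.5, 113.2, 152.8]
eef_rot: [0.994, 0.111, 0.002, -0.002]
ft_force: [0.4, -0.0, 0.5]
finger_gap: 0.2
```

Run:
```python
from h import *
print(bot.state()['eef_pos'],bot.state()['ft_force'])
cv2.imwrite("pics/s4.png",cv2.resize(bot.snapshot("scene")[190:320,190:330,::-1],None,fx=4.5,fy=4.5,interpolation=cv2.INTER_CUBIC))
cv2.imwrite("pics/d4.png",cv2.resize(bot.snapshot("side")[175:315,220:360,::-1],None,fx=4.2,fy=4.2,interpolation=cv2.INTER_CUBIC))
```

```text
[609.51619642 113.23080417 152.79702763] [ 0.42113137 -0.00680934  0.48908629]
```

View pics/s4.png

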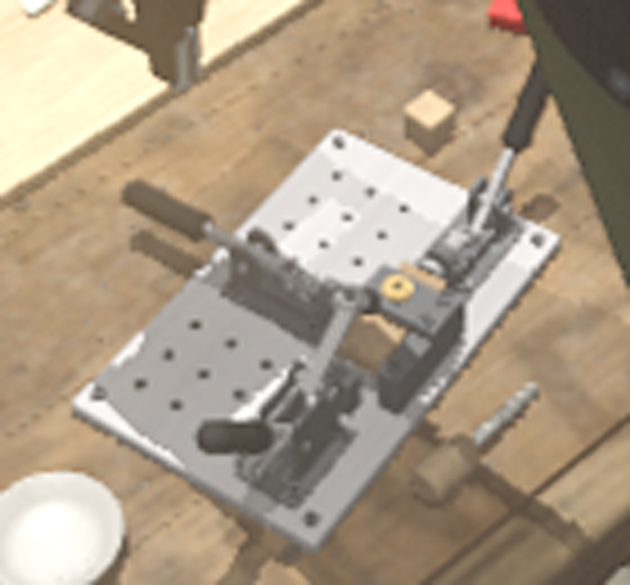

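View pics/d4.png

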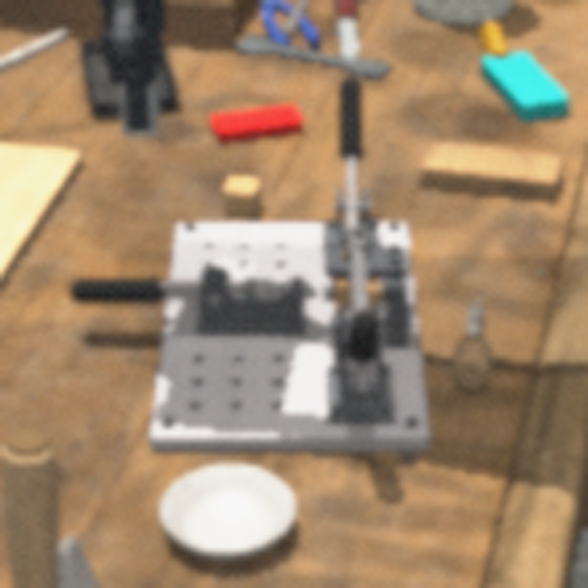

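Request:
servo_tool(targets=[[0,[-0.03,0.011,-0.013],0],[0,[-0.03,0.011,-0.012],0],[0,[-0.03,0.011,-0.012],0],[0,[-0.03,0.011,-0.01],0],[0,[-0.03,0.011,0],0],[0,[-0.03,0.011,0],0],[0,[0,0,0],0]])

```text
t: 5.5
eef_pos: [436.2, 5.8, 185.9]
eef_rot: [0.994, 0.112, -0.01, -0.003]
ft_force: [-1.1, -0.2, -0.9]
finger_gap: 0.1
```

Run:
```python
from h import *
import pickle
c=bot.camera_info("wrist"); print(bot.state()['eef_pos'])
im=bot.snapshot("wrist"); pickle.dump(c,open("w2.pkl","wb")); cv2.imwrite("pics/w2.png",im[:,:,::-1])
p=(496.5,84.5,.245)
for v in(.8,.85,.91):
  q=.9076-v;X=np.array([71,0,35])+95*np.array([np.cos(q),0,np.sin(q)]); print(v,proj("wrist",W(X,p),c))
print(proj("wrist",W([[-20,-12,56],[-35,35,41],[-35,-35,41],[-5,35,41],[-5,-35,41]],p),c).round(1).tolist())
```

```text
[436.21535421   5.7601731  185.91745879]
0.8 [[ 172.59436427 -176.51513009]]
0.85 [[ 174.74091897 -171.88088972]]
0.91 [[ 177.27372329 -165.90474449]]
[[214.4, 128.7], [163.8, 146.1], [246.5, 144.4], [158.6, 109.0], [244.5, 107.1]]
```

View pics/w2.png

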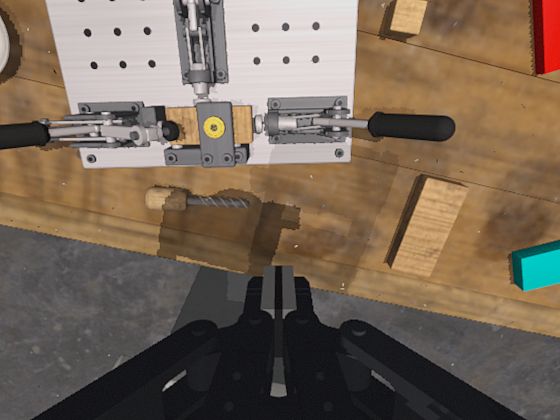

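Request:
servo_tool(targets=[[0,[0.015,0.0235,0],0],[0,[0.015,0.0235,0.0],0],[0,[0.015,0.0235,0.01],0],[0,[0.015,0.0235,0.01],0],[0,[0,0,0.015],0],[0,[0,0,0],0]])

```text
t: 6.05
eef_pos: [522.1, -73.5, 144.1]
eef_rot: [0.994, 0.113, -0.011, -0.003]
ft_force: [-0.0, -0.2, -1.8]
finger_gap: 0.3
```

Request:
servo_tool(targets=[[0,[-0.006,-0.002,0],0],[0,[0,0,0.008],0],[0,[0,0,0.008],0],[0,[0,0,0],0]])

```text
t: 6.38
eef_pos: [515.0, -71.0, 126.5]
eef_rot: [0.993, 0.113, -0.012, -0.004]
ft_force: [-0.7, -0.2, -0.2]
finger_gap: 0.0
```

Request:
servo_tool(targets=[[0,[0,0.001,0.008],0],[0,[0,0,0.008],0],[0,[0,0,0.008],0],[0,[0,0,0.008],0],[0,[0,0,0.008],0],[0,[0,0,0.008],0]])

```text
t: 6.88
eef_pos: [515.1, -71.0, 76.6]
eef_rot: [0.993, 0.114, -0.009, -0.003]
ft_force: [-0.4, -1.6, 3.3]
finger_gap: -0.1
```

Run:
```python
from h import *
print(bot.state()['eef_pos'],bot.state()['ft_force'])
cv2.imwrite("pics/d5.png",cv2.resize(bot.snapshot("side")[155:315,220:360,::-1],None,fx=3.7,fy=3.7,interpolation=cv2.INTER_CUBIC))
cv2.imwrite("pics/w5.png",bot.snapshot("wrist")[:,:,::-1])
```

```text
[515.08606309 -70.99202564  76.59792162] [-0.43277978 -1.60364019  3.31339385]
```

View pics/d5.png

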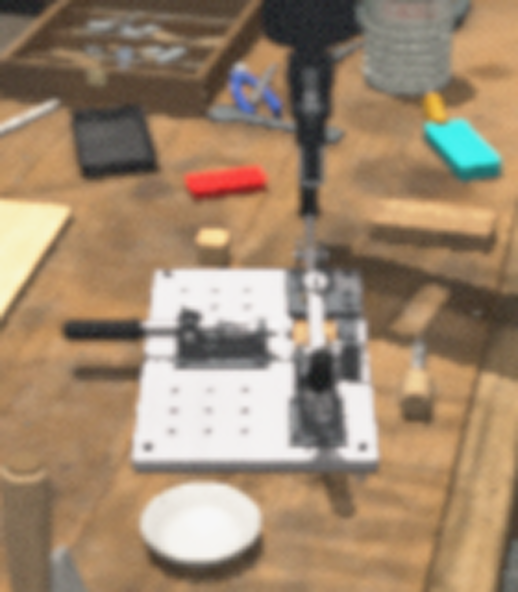

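View pics/w5.png

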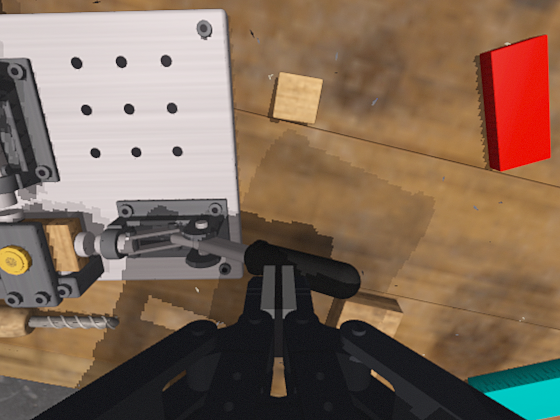

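Run:
```python
from h import *
c=bot.camera_info("wrist"); s=bot.state(); T=s['eef_pos']
from scipy.spatial.transform import Rotation as R
M=R.from_quat(s['eef_rot']).as_matrix(); print(M.round(3))
for o in([0,0,0],[11,0,0],[-11,0,0],[0,14,0],[0,-14,0]): print(o,proj("wrist",T+M@o,c).round(1))
p=(496.5,84.5,.245)
for v in(.35,.4,.45,.5,):
  q=.9076-v
  print(v,[proj("wrist",W([-20,-111-r*np.cos(q),35+r*np.sin(q)],p),c).round(0).tolist() for r in(40,62,95)])
# plate corner check: right-near and right-far
print(proj("wrist",W([[-60,-130,12],[105,-130,12],[-20,-12,56]],p),c))
```

```text
[[ 0.974  0.227 -0.022]
 [ 0.227 -0.974  0.005]
 [-0.02  -0.009 -1.   ]]
[0, 0, 0] [[278.3 279.5]]
[11, 0, 0] [[278.3 259. ]]
[-11, 0, 0] [[278.3 299.2]]
[0, 14, 0] [[307.4 279.5]]
[0, -14, 0] [[249.2 279.6]]
0.35 [[[260.0, 260.0]], [[295.0, 270.0]], [[359.0, 289.0]]]
0.4 [[[262.0, 258.0]], [[298.0, 268.0]], [[362.0, 284.0]]]
0.45 [[[264.0, 257.0]], [[301.0, 265.0]], [[365.0, 279.0]]]
0.5 [[[265.0, 255.0]], [[303.0, 262.0]], [[367.0, 274.0]]]
[[244.30552227 280.58482997]
 [227.96894634  10.75568123]
 [ 14.78790836 262.33553228]]
```

Request:
servo_tool(targets=[[0,[0,0,0.008],0],[0,[0,0,0.008],0],[0,[0,0,0.008],0],[0,[0,0,0.006],0]])

```text
t: 7.32
eef_pos: [514.9, -71.2, 44.8]
eef_rot: [0.993, 0.114, -0.009, -0.003]
ft_force: [-0.1, 0.1, -0.4]
finger_gap: -0.3
```

Request:
servo_tool(targets=[[0,[0,0,0.002],0],[0,[0,0,0.002],0]])

```text
t: 7.48
eef_pos: [515.3, -71.4, 42.2]
eef_rot: [0.993, 0.114, -0.008, -0.003]
ft_force: [-22.9, 2.9, 57.2]
finger_gap: -0.2
```

Request:
servo_tool(targets=[[0,[0,0,0],0],[0,[0,0,-0.01],0],[0,[0,0,-0.03],0],[0,[0,0,-0.035],0],[0,[0,0,-0.035],0],[0,[0,0,-0.02],0],[0,[-0.02,-0.02,0],0],[0,[-0.02,-0.02,0],0],[0,[-0.02,-0.03,0],0],[0,[0,-0.02,0],0],[0,[0,0,0],0]])

```text
t: 8.4
eef_pos: [434.3, 4.6, 180.9]
eef_rot: [0.994, 0.113, -0.01, -0.004]
ft_force: [0.2, 0.3, 0.6]
finger_gap: 0.6
```

Run:
```python
from h import *
c=bot.camera_info("wrist"); print(bot.state()['eef_pos'])
im=bot.snapshot("wrist"); cv2.imwrite("pics/w6.png",im[:,:,::-1])
p=(496.5,84.5,.245)
print(proj("wrist",W([[-20,-12,56],[-35,35,41],[-35,-35,41],[-5,35,41],[-5,-35,41]],p),c).round(1).tolist())
cv2.imwrite("pics/d6.png",cv2.resize(bot.snapshot("side")[155:315,220:360,::-1],None,fx=3.7,fy=3.7,interpolation=cv2.INTER_CUBIC))
```

```text
[434.26129552   4.57872192 180.94723526]
[[212.7, 126.5], [161.2, 144.3], [245.5, 142.7], [155.9, 106.4], [243.4, 104.6]]
```

View pics/w6.png

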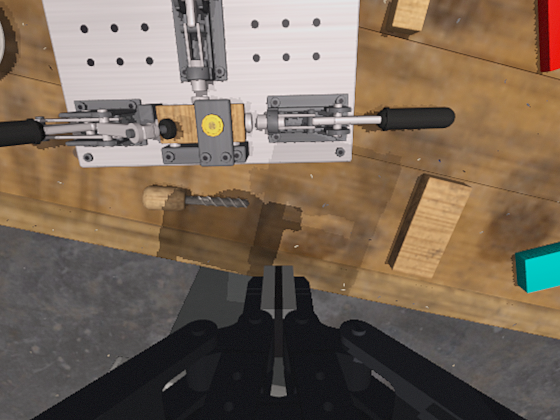

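View pics/d6.png

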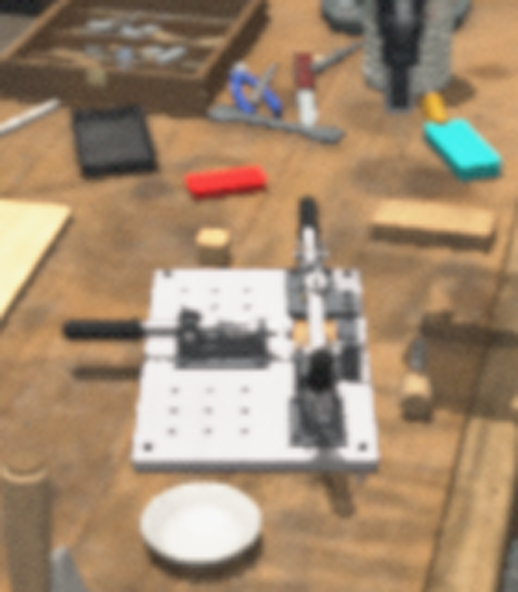

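Request:
servo_tool(targets=[[0,[0.009,-0.0335,0],0],[0,[0.009,-0.0335,0],0],[0,[0.009,-0.0335,0],0],[0,[0.009,-0.0335,0],0],[0,[0.009,-0.0335,0.01],0],[0,[0.009,-0.03,0.01],0],[0,[0,0,0.01],0],[0,[0,0,0],0]])

```text
t: 9.17
eef_pos: [449.1, 211.3, 148.9]
eef_rot: [0.994, 0.108, -0.01, -0.003]
ft_force: [-0.2, -0.7, -0.4]
finger_gap: 0.1
```

Request:
servo_tool(targets=[[0,[-0.005,-0.0035,0],0],[0,[0,0,0.01],0],[0,[0,0,0.01],0],[0,[0,0,0],0]])

```text
t: 9.5
eef_pos: [443.9, 210.8, 127.5]
eef_rot: [0.994, 0.107, -0.01, -0.003]
ft_force: [0.2, -0.3, -0.1]
finger_gap: -0.4
```

Run:
```python
from h import *
print(bot.state()['eef_pos'],bot.state()['ft_force'])
cv2.imwrite("pics/w7.png",bot.snapshot("wrist")[:,:,::-1])
```

```text
[443.90784899 210.75926135 127.54810899] [ 0.20434955 -0.25284608 -0.09364533]
```

View pics/w7.png

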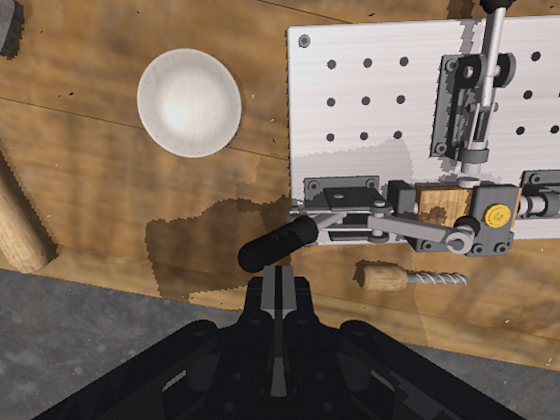

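Request:
servo_tool(targets=[[0,[0,-0.003,0.006],0],[0,[0,0,0.008],0],[0,[0,0,0.008],0],[0,[0,0,0.008],0],[0,[0,0,0.008],0],[0,[0,0,0.008],0]])

```text
t: 10.05
eef_pos: [444.1, 213.5, 80.4]
eef_rot: [0.994, 0.106, -0.008, -0.004]
ft_force: [0.6, 1.0, 1.4]
finger_gap: -0.2
```

Run:
```python
from h import *
print(bot.state()['eef_pos'],bot.state()['ft_force'])
cv2.imwrite("pics/w8.png",bot.snapshot("wrist")[:,:,::-1])
```

```text
[444.13721801 213.47822586  80.39313008] [0.55864399 1.03893956 1.35190467]
```

View pics/w8.png

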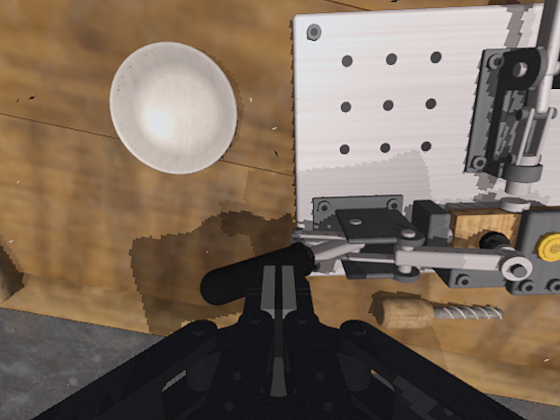

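Request:
servo_tool(targets=[[0,[0,0,0.008],0],[0,[0,0,0.008],0],[0,[0,0,0.008],0],[0,[0,0,0.006],0]])

```text
t: 10.43
eef_pos: [443.4, 213.9, 46.7]
eef_rot: [0.994, 0.106, -0.008, -0.004]
ft_force: [-4.4, -2.4, 42.9]
finger_gap: 0.4
```

Request:
servo_tool(targets=[[0,[0,0,0],0],[0,[0,0,0],0],[0,[0,0,-0.01],0],[0,[0,0,-0.03],0],[0,[0,0,-0.035],0],[0,[0,0,-0.035],0],[0,[0,0,-0.02],0],[0,[-0.01,0.04,0],0],[0,[-0.01,0.04,0],0],[0,[-0.01,0.04,0],0],[0,[0,0.03,0],0],[0,[0,0,0],0]])

```text
t: 11.43
eef_pos: [446.9, 55.5, 182.0]
eef_rot: [0.994, 0.109, -0.009, -0.002]
ft_force: [0.8, 1.0, 0.6]
finger_gap: -0.1
```

Run:
```python
from h import *
c=bot.camera_info("wrist"); print(bot.state()['eef_pos'],bot.state()['ft_force'])
im=bot.snapshot("wrist"); cv2.imwrite("pics/w9.png",im[:,:,::-1])
p=(496.5,84.5,.245)
print(proj("wrist",W([[-20,-12,56],[-35,35,41],[-35,-35,41],[-5,35,41],[-5,-35,41]],p),c).round(1).tolist())
cv2.imwrite("pics/d9.png",cv2.resize(bot.snapshot("side")[155:315,220:360,::-1],None,fx=3.7,fy=3.7,interpolation=cv2.INTER_CUBIC))
```

```text
[446.93785886  55.54283701 181.95188339] [0.83824141 1.01124395 0.59026953]
[[272.7, 157.4], [218.7, 173.0], [300.6, 170.9], [215.5, 137.4], [300.4, 135.0]]
```

View pics/w9.png

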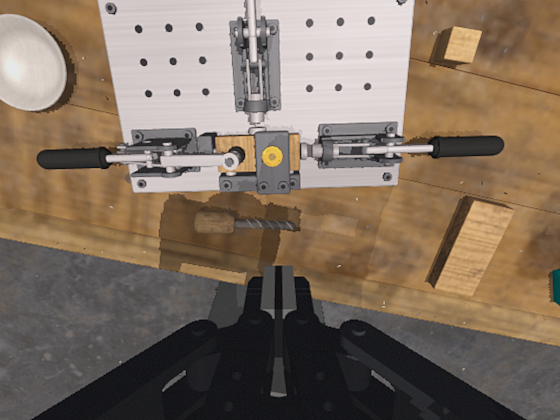

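View pics/d9.png

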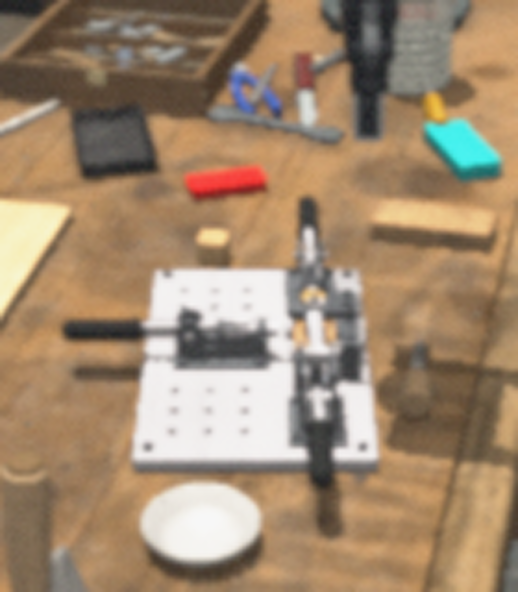

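```bash
python3 -c "
from cell import bot
print(bot.hand_in(), bot.state()['t'])"
```

```text
the job is handed in; nothing more can be done
the job is handed in; nothing more can be done
```

I pressed the three levers down flat with closed fingers in the order asked: side clamp, end clamp, then hold-down. I handed the job in at about 11.5 s of the 54 s allowed.

- **Levers:** each press ended with the force jumping at the stop, to about 39, 57 and 43 N in total. The fingertip was then within about 1.5 mm of the height expected for a flat lever. In the last pictures all three levers lie flat.
- **Batten:** after the side lever went down, the wrist view showed it flush with the fence but about 5 mm short of the end stop. After the end lever went down, its right end was within about 1–2 pixels (about 1–2 mm) of where it should be when seated. It still was in the last view, with the hold-down pad over the batten.
- **Left alone:** the dish, cube and hand drill look unmoved. The arm stood clear of everything, with less than 1.5 N at the wrist.

**Not measured:** I could not read the exact lever angles or the pad force. I inferred those from the stop contact and the pictures. My fixture-position estimates from the three cameras differed by up to 5–6 mm in y, and I used an average. So the pictures are barely fine enough to confirm the 1.5 mm seating tolerance.

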